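# Unlock the peg and take the round basket off

## Robot

A 6-joint arm with a two-finger parallel gripper is mounted at the origin on the work surface. World frame = base frame: x ahead of the robot, y to its left, z up, the work surface at z = 0. Lengths are in m, angles in rad, forces in N, time in s.
With the tool pointing down it reaches from about 0.25 to 0.8 m from the base axis. Payload 8.5 kg.
Tool frame: the origin (TCP) lies on the centre line of the jaws, within the pads' length; the fingertips stand 11 mm ahead of it and the grasp point (between the pads) lies 8 mm behind it (env.tip_reach is the distance from the TCP to the fingertips, in m); z points along the fingers, y is the line along which they close (so a half turn about z gives the same grasp; the last joint's range is limited). The gripper opens to 85 mm and grips with 20 to 120 N. Pads are 22 mm wide; open, the fingers measure 114 mm over their backs; the gripper's body (76 mm by 85 mm) begins 54 mm behind the grasp point. The pads swing forward as they close: fully open they stand 13 mm farther back than shut.
Start: joints at [-1.31, 0.238, -0.013, 1.319, 0, 1.571], TCP at [0.135, -0.507, 0.203] pointing down, gripper open.
Joint ranges: [-2.66, 2.66], [-1.03, 1.9], [-1.14, 1.46], [-1.82, 2.27], [-1.45, 1.34], [-3.14, 3.14]. Speed limits (rad/s): [2.22, 2.22, 2.79, 3.14, 3.14, 3.14].

## Interface

Orientations are given as [roll, pitch, yaw] about the fixed x, y, z axes, in that order (R = Rz(yaw) Ry(pitch) Rx(roll)).
In Python, from plant import env gives the robot as it stands.
- The arm moves only by the tool arm_command, never from a script. Its argument "steps" is a list of rows, each an object with "jaw": the gripper's target within -1 to 1 (fully open at 1, half-way at 0, shut at -1); "travel": the shift along the tool's x, y, z in cm, a list of three; "rot": the turn, a rotation vector about the tool's x, y, z in degrees, a list of three. A call has 1 to 5 rows; each row is the pose to reach, as a shift and turn from the pose commanded when the call began, along the tool's axes at that moment; what a row does not reach only later rows make up. A row lasts 1/10 s, in which the tool goes at most 50 mm and 8.59 degrees, less where a joint would pass 70% of its speed; a pose out of reach is approached as far as the arm can. A call with a gripper value outside its range is refused whole. The fingers move at their own pace and stop on an object; "squeeze" is the grip in N (left out, the last holds). Time passes only in rows, so rows that repeat a pose let the fingers close. It gives the time, the measured TCP pose, the force, the opening and the grip force at its end, in the units of the state.
- env.observe(): the state, without advancing time (a new reading comes with each control period).
- env.get_image(name): name is "side" or "top" or "wrist"; returns the picture (384x512x3 uint8, red, green, blue); there is no depth.
- env.get_calibration(name): a dict with "vertical_fov" (degrees; the focal length in pixels is half the picture's height over the tangent of half this angle, whatever the lens; pixels are square), "cx", "cy" (the principal point, pixels), "distortion" ([k1, k2, p1, p2, k3] as OpenCV has them; the pictures are not rectified), "extrinsics" (4x4, takes a point from camera to world coordinates); the wrist camera has in their place "tool_from_camera" (4x4, takes a point from camera to tool coordinates, whose origin is the TCP and whose axes are the flange's). Camera axes: x right, y up, looking along -z (the intrinsics and any distortion apply to the point x, -y, -z); pixel columns grow to the right and rows downward; lengths in m; the calibration is good to about 2 mm. A picture is of the moment at which its call begins: read the wrist's pose just before it. get_calibration takes no time and is no camera call.
- env.finish_job(): hands the job in; it is judged then, once.
The state is a dict: "t": time; "qpos": joint angles; "joint_vel": joint speeds; "joint_efforts": joint torques, N m; "tcp_pos": TCP position; "tool_rot": TCP orientation; "wrist_force": force on the tool from outside, world axes, zero at the start; "ft_torque": the same for the moment, N m; "width": finger opening in m; "grip_force": force on a finger pad.
Only numpy, scipy, OpenCV 4.12 (cv2) and the standard library are available. Lean on these libraries where they do the work, as an engineer would, in place of code of your own. Each camera call takes 0.05 s, during which the arm holds its last target. There are 200 camera calls.

## Task

Take the round steel basket off the peg it hangs on: first press the sprung keeper pin at the end of that peg down until it clicks and stays down, then draw the basket off over it. Lower the basket into the white drain tray without dropping it, and leave it standing upright there.

Things in the scene. Friction and masses are not known exactly. Their poses are not given: they have to be found in the camera images.
- round_basket: Round slotted steel basket, 80 mm wide, 60 high, 0.3 kg, hanging on one of 3 alike pegs (a square basket and a flat skimmer hang on the others). Origin: centre of underside, z up, x along the peg towards its post. On its axis: an eye (40 mm wide in y, z 118 to 149) in a frame 56 wide, 10 thick, up to z 159, then an upright grip bar, 20 mm (y) by 14 (x), z 159 to 200; the bar is clear all round.
- keeper (a joint): Keeper pin at the free end of the round basket's peg (level bar 20 x 20 mm through the eye, top 200 mm above bench, post 85 mm behind the eye). Slides straight down: 0 = up, locked; 0.019 m = down. Resists 6 N at first, less later; past 10 mm it snaps down and stays. Then the basket, raised 5 mm (11 at most), draws off along its own -x; it is free of the peg after 80 mm.
- keeper_top (a point): Centre of the top of that keeper pin; it moves with the pin. The pin is steel, 16 mm across, and stands 18 mm above the flat top of the peg, about 50 mm from the basket's eye towards the basket's -x and 15 mm from the peg's free end. Pressed down it is flush with the peg.
- tray: White plastic drain tray, 170 (x) x 220 (y) mm, rim 16 mm high, walls 4 mm, floor 4 mm above the bench; it lies empty on the bench in front of the peg stands. Origin: centre of its underside. The hanging basket's underside is 51 mm above the bench.
Mind the look-alikes: they are no part of the job. Leave any green look-alike of the part that bears keeper alone.

How it is judged:
By the outcome, as a careful person would: the job done as asked, in the order asked, and still so for the second after the job is handed in, with the robot touching nothing.
It also fails if it takes over 51 s, if anything falls off the work surface, if the arm or the gripper's body presses on something with over 40 N, if the wrist force passes 120 N, or if a joint passes its speed limit or range.

## Working session

There is one attempt and no reset: what is moved stays moved. The work goes in short steps, Python scripts to look and compute and a tool call to move; the robot and the scene stay as the last step left them, time stands still between calls to the robot, and variables do not carry over. Pictures are saved under pics/ and viewed, at most 10 in all, crops included, and the job is handed in when it is done.

Besides the shell and the picture viewer there is one more tool, called after "Request:" as name(argument=value, ...), one argument or row to a line, values as JSON. arm_command: Moves the arm, as the interface text tells. Its arguments: {"type":"object","properties":{"steps":{"type":"array","items":{"type":"object","properties":{"jaw":{"type":"number"},"travel":{"type":"array","items":{"type":"number"}},"rot":{"type":"array","items":{"type":"number"}}}}},"squeeze":{"type":"number"}},"required":["steps"]}

```bash
mkdir -p pics; cat > h.py <<'E'
import numpy as np, cv2, json
from plant import env
def cam(name, state=None):
    c=env.get_calibration(name)
    f=192/np.tan(np.radians(c["vertical_fov"])/2)
    K=np.array([[f,0,c["cx"]],[0,f,c["cy"]],[0,0,1.]]); D=np.array(c["distortion"],float)
    if "extrinsics" in c: T=np.array(c["extrinsics"])
    else: T=pose(state)@np.array(c["tool_from_camera"])
    return K,D,T
def R_of(r):
    from scipy.spatial.transform import Rotation
    return Rotation.from_euler("xyz",r).as_matrix()
def pose(s):
    P=np.eye(4);P[:3,:3]=R_of(s["tool_rot"]);P[:3,3]=s["tcp_pos"];return P
def ray(C,px):
    K,D,T=C
    u=cv2.undistortPoints(np.array([[px]],float),K,D)[0,0]
    d=T[:3,:3]@np.array([u[0],-u[1],-1]); return T[:3,3],d/np.linalg.norm(d)
def onz(C,px,z):
    o,d=ray(C,px); return o+d*(z-o[2])/d[2]
def proj(C,p):
    K,D,T=C
    q=T[:3,:3].T@(np.array(p,float)-T[:3,3]); q=q*[1,-1,-1]
    return cv2.projectPoints(q[None],np.zeros(3),np.zeros(3),K,D)[0][0,0]
def tri(C1,p1,C2,p2):
    o1,d1=ray(C1,p1);o2,d2=ray(C2,p2)
    a=np.linalg.lstsq(np.c_[d1,-d2],o2-o1,rcond=None)[0]
    A,B=o1+a[0]*d1,o2+a[1]*d2; return (A+B)/2,np.linalg.norm(A-B)
def snap(name,fn):
    s=env.observe(); im=env.get_image(name); cv2.imwrite(f"pics/{fn}.png",im[:,:,::-1]); 
    json.dump({k:np.array(s[k]).tolist() for k in ("tcp_pos","tool_rot")},open(f"pics/{fn}.json","w")); return im,s
E
python3 - <<'E'
from h import *
a,_=snap("side","side0");b,s=snap("top","top0");c,_=snap("wrist","w0")
cv2.imwrite("pics/v0.png",np.hstack([cv2.resize(x,(400,300),interpolation=cv2.INTER_AREA) for x in (a,b)])[:,:,::-1])
print(s)
for n in("side","top"):
    print(n,cam(n)[2].round(3))
print(env.get_calibration("wrist"),env.tip_reach)
E
```

```text
{'t': 0.05, 'qpos': array([-1.31001504e+00,  2.38787859e-01, -1.41995945e-02,  1.31916993e+00,
       -7.88993991e-06,  1.57074988e+00]), 'joint_vel': array([ 0.00011174, -0.00063432,  0.00126094,  0.00087482,  0.00137212,
        0.00079698]), 'joint_efforts': array([ 5.68669129e-04, -5.40239489e+01,  3.47375786e+01,  1.31531793e-02,
       -7.43944793e-05,  3.58034072e-06]), 'tcp_pos': array([ 0.13525494, -0.50685207,  0.20289519]), 'tool_rot': array([-3.14023160e+00,  7.82671322e-06,  2.60827743e-01]), 'wrist_force': array([ 0.2480416 , -0.05517094,  0.74461454]), 'ft_torque': array([0.03908112, 0.02144434, 0.00713413]), 'grip_force': 0.0, 'width': 0.08564466310278732}
side [[-0.966  0.188 -0.18   0.375]
 [-0.26  -0.684  0.682  0.468]
 [ 0.005  0.705  0.709  0.595]
 [ 0.     0.     0.     1.   ]]
top [[ 0.003  0.986 -0.165  0.37 ]
 [-1.     0.001 -0.01   0.018]
 [-0.01   0.165  0.986  0.857]
 [ 0.     0.     0.     1.   ]]
{'vertical_fov': 67.86120896435392, 'cx': 257.6014275222219, 'cy': 193.35868410343338, 'distortion': array([-0.06613847,  0.        ,  0.        ,  0.        ,  0.        ]), 'tool_from_camera': array([[-8.69844695e-04,  9.50458481e-01,  3.10850316e-01,
         7.93054817e-02],
       [ 9.99999609e-01,  7.77467881e-04,  4.21081810e-04,
         1.12314119e-03],
       [ 1.58544641e-04,  3.10850561e-01, -9.50458786e-01,
        -1.69665358e-01],
       [ 0.00000000e+00,  0.00000000e+00,  0.00000000e+00,
         1.00000000e+00]])} 0.011
```

View pics/side0.png

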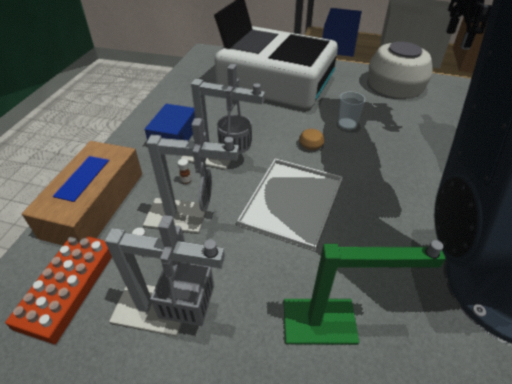

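View pics/top0.png

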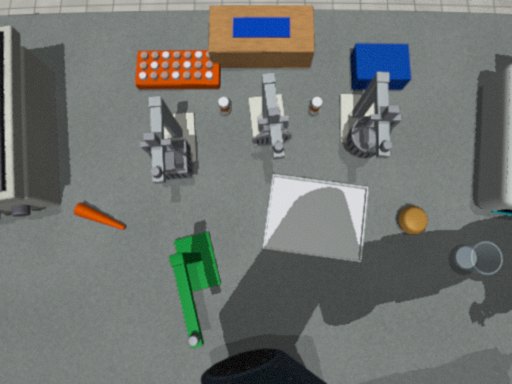

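Candidates: in the side view the far stand's basket at (235,132), the middle stand's flat skimmer at (206,185) and the near stand's basket at (185,285). In the top view they are at (370,135), (275,130) and (170,155). The far/right one looks round. The green stand is the look-alike. I'll confirm in a crop.

```bash
python3 - <<'E'
import cv2,numpy as np
a=cv2.imread("pics/side0.png")[55:175,175:285];b=cv2.imread("pics/top0.png")[60:180,320:420]
f=lambda x:cv2.resize(x,None,fx=min(3.6,5),fy=3.6,interpolation=cv2.INTER_CUBIC)
cv2.imwrite("pics/crop1.png",np.hstack([f(a),f(b)]));print(f(a).shape)
E
```

```text
(432, 396, 3)
```

View pics/crop1.png

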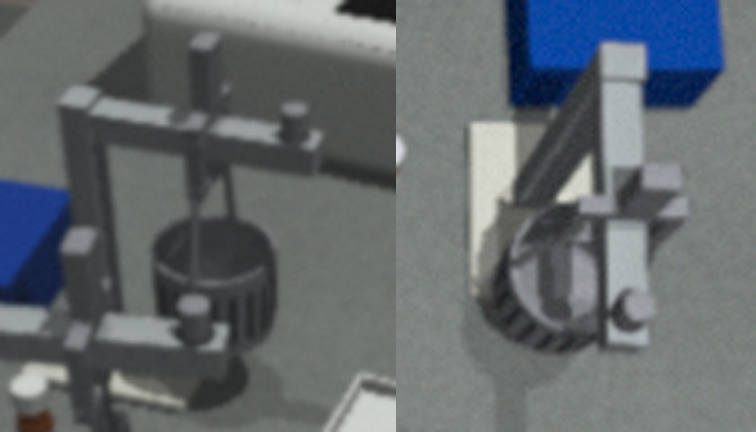

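The crop confirms it: the basket is round and slotted. The keeper top is at about side (256.7,84.4) and top (386.7,143.9). The grip-bar top is at about side (231.7,66.1) and top (393.6,109.2).

```bash
python3 - <<'E'
from h import *
S,T=cam("side"),cam("top")
def c(x,y):return (x/3.6+175,y/3.6+55)
def t(x,y):return ((x-396)/3.6+320,y/3.6+60)
for n,a,b in [("keeper",c(294,106),t(636,302)),("bar",c(204,40),t(661,177)),("post",c(78,97),t(622,60))]:
    print(n,tri(S,a,T,b))
print("keeper z.218",onz(T,t(636,302),.218),onz(S,c(294,106),.218))
print("bar z.251",onz(T,t(661,177),.251),onz(S,c(204,40),.251))
# peg edges in top image at z=.2: near eye and end
for p in [(606,345),(648,345),(604,222),(646,222),(600,78),(644,78)]: print(p,onz(T,t(*p),.2).round(4))
# tray
im=cv2.imread("pics/top0.png")
for p in [(273,175),(367,186),(360,261),(263,249)]: print("tray",onz(T,p,.016).round(4))
E
```

```text
keeper (array([ 0.55430134, -0.20146875,  0.21867741]), np.float64(0.001270376116997591))
bar (array([ 0.60769353, -0.2066269 ,  0.24912325]), np.float64(0.0003766460358625334))
post (array([ 0.69009454, -0.20799606,  0.20164196]), np.float64(0.00010474633152147653))
keeper z.218 [ 0.55515415 -0.20167505  0.218     ] [ 0.55393873 -0.2024829   0.218     ]
bar z.251 [ 0.60675929 -0.20594439  0.251     ] [ 0.6066469  -0.20304714  0.251     ]
(606, 345) [ 0.5381 -0.1915  0.2   ]
(648, 345) [ 0.5382 -0.2126  0.2   ]
(604, 222) [ 0.6024 -0.1939  0.2   ]
(646, 222) [ 0.6025 -0.2155  0.2   ]
(600, 78) [ 0.6808 -0.1964  0.2   ]
(644, 78) [ 0.681  -0.2195  0.2   ]
tray [ 0.54   -0.0074  0.016 ]
tray [ 0.5149 -0.2205  0.016 ]
tray [ 0.3476 -0.198   0.016 ]
tray [0.3738 0.0152 0.016 ]
```

Request:
arm_command(
  steps=[
    {"jaw": -1,"travel": [0,0,-5],"rot": [0,0,0]},
    {"jaw": -1,"travel": [0,0,-10],"rot": [0,0,4]},
    {"jaw": -1,"travel": [4.5,-1.7,-10],"rot": [0,0,8]},
    {"jaw": -1,"travel": [9,-3.4,-10],"rot": [0,0,12]},
    {"jaw": -1,"travel": [13.5,-5.1,-10],"rot": [0,0,17.3]},
  ],
  squeeze=60,
)

```text
t: 0.65
tcp_pos: [0.2535, -0.4224, 0.3036]
tool_rot: [3.141, -0.0, -0.046]
wrist_force: [0.5, -0.3, -0.3]
width: 0.0123
grip_force: 0.0
```

```bash
python3 - <<'E'
from h import *
s=env.observe();print(s["t"],s["tcp_pos"],s["tool_rot"],s["qpos"],s["width"])
P=pose(s);d=P[:3,:3].T@(np.array([.5545,-.202,.30])-s["tcp_pos"]);print(d)
E
```

```text
0.65 [ 0.25352621 -0.42237461  0.30364485] [ 3.14128777e+00 -3.23743419e-04 -4.57844749e-02] [-1.03026884e+00  1.68191644e-01  1.49579294e-01  1.55175089e+00
  1.00985683e-04  2.15710836e+00] 0.012342131810116222
[ 0.29057098 -0.23391991  0.0036676 ]
```

Request:
arm_command(
  steps=[
    {"jaw": -1,"travel": [3.7,-2.9,0]},
    {"jaw": -1,"travel": [7.4,-5.9,0]},
    {"jaw": -1,"travel": [11.1,-8.9,0]},
    {"jaw": -1,"travel": [14.8,-11.9,0]},
    {"jaw": -1,"travel": [18.5,-14.9,0]},
  ],
)

```text
invalid input
```

Request:
arm_command(
  steps=[
    {"jaw": -1,"travel": [3.7,-2.9,0]},
    {"jaw": -1,"travel": [7.2,-5.8,0]},
    {"jaw": -1,"travel": [10.5,-8.5,0]},
    {"jaw": -1,"travel": [10.5,-8.5,0]},
    {"jaw": -1,"travel": [10.5,-8.5,0]},
  ],
)

```text
invalid input
```

```bash
python3 - <<'E'
from h import *
s=env.observe();print(s["t"],s["tcp_pos"],s["tool_rot"],s["joint_vel"].round(2),s["width"],s["wrist_force"])
P=pose(s);d=P[:3,:3].T@(np.array([.5545,-.202,.30])-s["tcp_pos"]);print(d)
im,s=snap("wrist","w1");C=cam("wrist",s);print([proj(C,p) for p in ([.5545,-.202,.218],[.607,-.2055,.25],s["tcp_pos"])])
E
```

```text
0.65 [ 0.25352621 -0.42237461  0.30364485] [ 3.14128777e+00 -3.23743419e-04 -4.57844749e-02] [ 0.98 -0.1  -0.14 -0.03  0.    1.9 ] 0.012342131810116222 [ 0.49819721 -0.27939669 -0.29941649]
[ 0.29057098 -0.23391991  0.0036676 ]
[array([ -14.75910402, -130.30129182]), array([ 57.94781849, -79.11560009]), array([255.89251012, 228.56925625])]
```

View pics/w1.png

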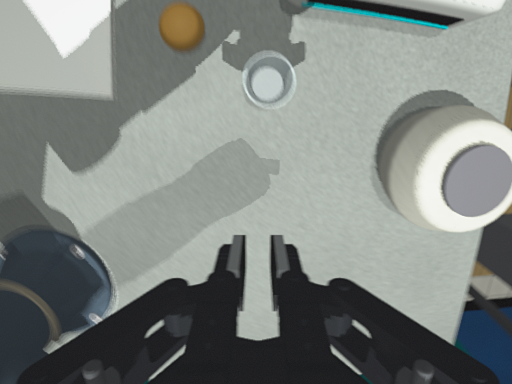

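The picture shows bare bench under the fingers, a glass at (268,80) and the kettle at (460,180). The moves were refused because rows need "rot", so I'll resend them.

Request:
arm_command(
  steps=[
    {"jaw": -1,"travel": [3.7,-2.9,0],"rot": [0,0,0]},
    {"jaw": -1,"travel": [7.4,-5.9,0],"rot": [0,0,0]},
    {"jaw": -1,"travel": [11.1,-8.9,0],"rot": [0,0,0]},
    {"jaw": -1,"travel": [14.8,-11.9,0],"rot": [0,0,0]},
    {"jaw": -1,"travel": [18.5,-14.9,0],"rot": [0,0,0]},
  ],
)

```text
t: 1.2
tcp_pos: [0.4448, -0.2804, 0.3034]
tool_rot: [-3.141, 0.0, -0.041]
wrist_force: [0.8, -0.3, 0.7]
width: 0.0001
grip_force: 0.0
```

Request:
arm_command(
  steps=[
    {"jaw": -1,"travel": [3.7,-2.9,0],"rot": [0,0,0]},
    {"jaw": -1,"travel": [7.2,-5.8,0],"rot": [0,0,0]},
    {"jaw": -1,"travel": [10.5,-8.5,0],"rot": [0,0,0]},
    {"jaw": -1,"travel": [10.5,-8.5,0],"rot": [0,0,0]},
    {"jaw": -1,"travel": [10.5,-8.5,0],"rot": [0,0,0]},
  ],
)

```text
t: 1.7
tcp_pos: [0.5524, -0.2005, 0.3026]
tool_rot: [-3.141, 0.002, -0.039]
wrist_force: [-0.8, -0.2, -0.3]
width: -0.0
grip_force: 0.0
```

```bash
python3 - <<'E'
from h import *
im,s=snap("wrist","w2");print(s["t"],s["tcp_pos"],s["tool_rot"],s["joint_vel"].round(2),s["width"],s["wrist_force"])
P=pose(s);d=P[:3,:3].T@(np.array([.5545,-.202,.30])-s["tcp_pos"]);print(d)
C=cam("wrist",s);print([proj(C,p) for p in ([.5545,-.202,.218],[.607,-.2055,.25],s["tcp_pos"])])
E
```

```text
1.7 [ 0.55240536 -0.20047954  0.30260746] [-3.14118364e+00  1.64913652e-03 -3.89799056e-02] [-0.04 -0.03 -0.02  0.   -0.   -0.  ] -2.176456687519674e-05 [-0.79005831 -0.18608301 -0.34528364]
[0.0021566  0.00143875 0.00260332]
[array([257.99814602, 187.43362868]), array([259.88673771, 134.226363  ]), array([255.89707723, 228.5565058 ])]
```

View pics/w2.png

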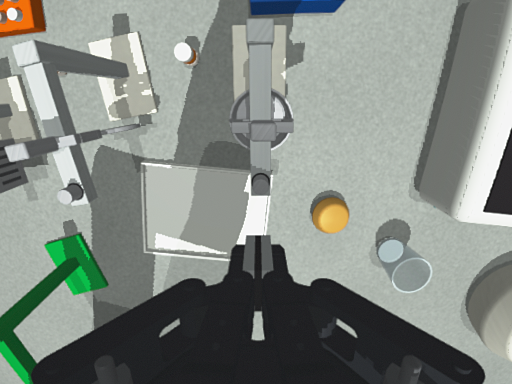

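The view shows the peg along column 261, the keeper top near (261,183) and the bar top near (263,128). That is 3 to 5 px from the predictions, so I'll refine it in an enlarged crop.

```bash
python3 - <<'E'
import cv2
a=cv2.imread("pics/w2.png")[80:210,200:320]
cv2.imwrite("pics/crop2.png",cv2.resize(a,None,fx=4.5,fy=4.5,interpolation=cv2.INTER_CUBIC))
E
```

```text
(no output)
```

View pics/crop2.png

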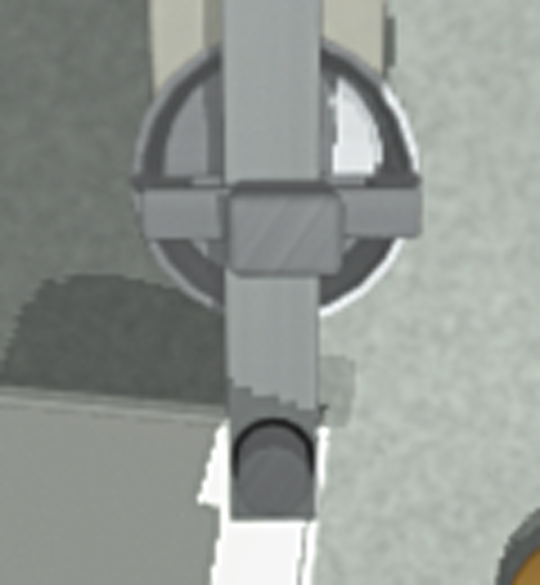

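Pin-top disc centre is at full-picture (260.9,187.1), and the bar top is at (264,132). The column offset is mostly wrist-camera bias: the finger midline also sits about 2 px to the right. I'll aim for the pin at (0.5545,-0.203).

Request:
arm_command(
  steps=[
    {"jaw": -1,"travel": [0.2,0.25,2.5],"rot": [0,0,0]},
    {"jaw": -1,"travel": [0.2,0.25,5],"rot": [0,0,0]},
    {"jaw": -1,"travel": [0.2,0.25,6.5],"rot": [0,0,0]},
    {"jaw": -1,"travel": [0.2,0.25,6.5],"rot": [0,0,0]},
    {"jaw": -1,"travel": [0.2,0.25,6.5],"rot": [0,0,0]},
  ],
)

```text
t: 2.25
tcp_pos: [0.5532, -0.2047, 0.2393]
tool_rot: [3.141, -0.0, -0.043]
wrist_force: [0.3, -0.1, -0.1]
width: 0.0005
grip_force: 0.0
```

```bash
python3 - <<'E'
from h import *
a,s=snap("side","s3");b,_=snap("top","t3");print(s["t"],s["tcp_pos"],s["tool_rot"],s["wrist_force"])
f=lambda x:cv2.resize(x[:,:,::-1],None,fx=3.2,fy=3.2,interpolation=cv2.INTER_CUBIC)
cv2.imwrite("pics/crop3.png",np.hstack([f(a[50:180,190:310]),f(b[60:190,310:430])]))
E
```

```text
2.25 [ 0.55318318 -0.20469605  0.23932147] [ 3.14144705e+00 -2.79126430e-04 -4.25919603e-02] [ 0.27661966 -0.0891311  -0.13128411]
```

View pics/crop3.png

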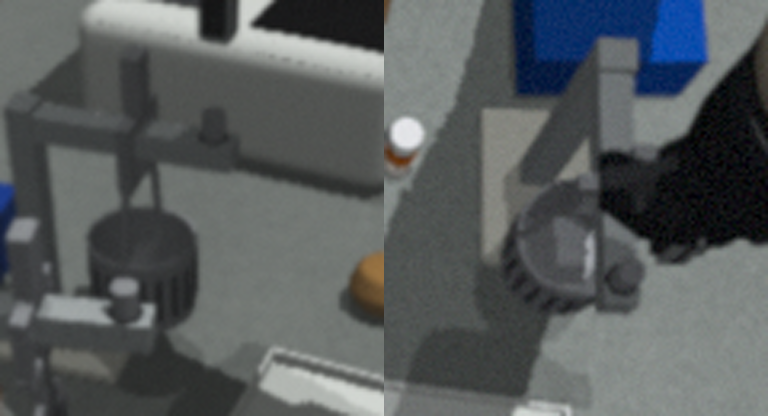

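The side crop shows the tips about 22 px above the pin and the top crop shows the pin uncovered, so the gap is larger than the state suggests. I'll check with projections.

```bash
python3 - <<'E'
from h import *
S,T=cam("side"),cam("top")
s=env.observe();p=s["tcp_pos"];print(p)
for z in (.25,.228,.218): 
    q=[p[0],p[1],z]; a=proj(S,q);b=proj(T,q)
    print(z,"side crop",((a-[190,50])*3.2).round(),"top crop",((b-[310,60])*3.2+[384,0]).round())
k=[.5545,-.203,.218];print("pin",((proj(S,k)-[190,50])*3.2).round(),((proj(T,k)-[310,60])*3.2+[384,0]).round())
# tip triangulated from the side pic (217,38) for the bottom of fingertips, with range along the side ray
o,d=ray(S,(217/3.2+190,38/3.2+50))
for z in (.228,.25,.27,.29): print(o+d*(z-o[2])/d[2])
print(env.get_calibration("side")["vertical_fov"],env.get_calibration("side")["distortion"],env.get_calibration("top")["distortion"])
E
```

```text
[ 0.55399442 -0.2045399   0.23991526]
0.25 side crop [214.  62.] top crop [655. 254.]
0.228 side crop [214.  94.] top crop [641. 265.]
0.218 side crop [214. 109.] top crop [635. 271.]
pin [213. 110.] [632. 270.]
[ 0.57299572 -0.28273483  0.228     ]
[ 0.56114604 -0.23773531  0.25      ]
[ 0.55037361 -0.19682665  0.27      ]
[ 0.53960118 -0.155918    0.29      ]
54.819486014768 [-0.06049809  0.          0.          0.          0.        ] [-0.05670287  0.          0.          0.          0.        ]
```

```bash
python3 - <<'E'
from h import *
a,s=snap("side","s4");b,s2=snap("top","t4");print(s["t"],s["tcp_pos"],s2["tcp_pos"],s["width"])
a0=cv2.imread("pics/s3.png")[:,:,::-1];print("diff",np.abs(a.astype(int)-a0).mean())
f=lambda x:cv2.resize(x[:,:,::-1],None,fx=3.2,fy=3.2,interpolation=cv2.INTER_CUBIC)
cv2.imwrite("pics/crop4.png",np.hstack([f(a[0:180,190:310]),f(b[0:180,310:430])]))
# dark lowest pixel of gripper in side columns around the pin
g=a.max(2)
for c in (252,255,258,261,264): print(c,g[50:90,c])
E
```

```text
2.35 [ 0.55399442 -0.2045399   0.23991526] [ 0.55413614 -0.20438753  0.23984782] 0.00034938982200199156
diff 1.1562398274739583
252 [ 35  39  47  60  65  67  66  64  66  68  79 101 130 149 147 131 116 102
  90  89  82  84  84  84  82  82  83  82  82  83  82  81  83  81  78  79
  79  77  76  72]
255 [ 23  20  24  21  24  22  21  23  24  25  32  54  90 133 148 142 126 110
  95  92  87  84  82  84  83  86  82  83  82  84  82  81  79  70  61  58
  57  58  55  55]
258 [ 20  21  23  22  24  22  22  22  23  23  29  43  75 124 150 148 137 119
 103  91  88  86  87  86  85  84  84  84  83  83  82  80  80  70  61  59
  58  55  58  58]
261 [ 52  52  53  54  54  53  52  53  53  53  62  78 113 152 164 157 145 130
 113  99  91  87  84  85  83  83  83  84  84  82  82  83  82  82  82  78
  78  77  79  77]
264 [160 161 161 162 161 163 170 178 185 188 192 196 195 190 180 162 152 140
 123 106  93  90  87  85  84  83  83  84  82  82  83  81  83  84  83  83
  83  83  82  83]
```

View pics/crop4.png

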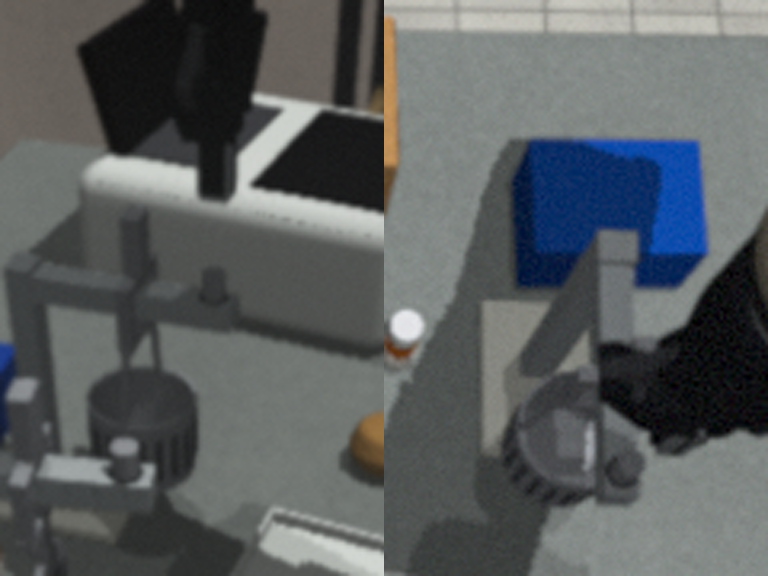

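```bash
python3 - <<'E'
from h import *
c=env.get_calibration("wrist");K,D,_=cam("side");f=192/np.tan(np.radians(c["vertical_fov"])/2)
K=np.array([[f,0,c["cx"]],[0,f,c["cy"]],[0,0,1.]]);C=(K,np.array(c["distortion"],float),np.array(c["tool_from_camera"]))
for z in (.011,0,-.01,-.02,-.028,-.04): print(z,[proj(C,(x,0,z)).round(1) for x in (-.011,0,.011)])
S,T=cam("side"),cam("top")
for z in (.228,.25,.267,.28): print(z,((proj(T,(.554,-.2045,z))-[310,0])*3.2+[384,0]).round())
im=cv2.imread("pics/w2.png").max(2); 
for col in (252,265): print(im[215:260,col])
im,s=snap("wrist","w4"); print(s["tcp_pos"]); print(im.max(2)[215:260,252])
E
```

```text
0.011 [array([256. , 236.1]), array([256. , 221.7]), array([255.9, 206.8])]
0 [array([255.9, 243.6]), array([255.9, 228.6]), array([255.8, 212.9])]
-0.01 [array([255.9, 251.1]), array([255.8, 235.5]), array([255.8, 219.1])]
-0.02 [array([255.8, 259.5]), array([255.7, 243.1]), array([255.6, 226. ])]
-0.028 [array([255.7, 266.9]), array([255.6, 249.9]), array([255.5, 232.1])]
-0.04 [array([255.5, 279.3]), array([255.5, 261.4]), array([255.4, 242.5])]
0.228 [641. 457.]
0.25 [655. 446.]
0.267 [666. 436.]
0.28 [675. 428.]
[246 246 246 246 246 246 246 246 246 246 246 246 246 246 246 246 246 246
 250 255 150  86  90  93  93  93  93  94  93  93  94  94  93  93  94  93
  94  95  93  93  94  94  93  94  93]
[206 209 214 205 175 179 200 214 230 245 248 249 250 251 252 252 252 254
 255 255 152  89  91  94  92  93  92  92  93  94  93  93  93  94  94  92
  92  93  91  93  92  93  93  93  93]
[ 0.55419638 -0.20426844  0.23967074]
[113 111 111 111 111 111 107 123 222 255 248 247 247 247 247 247 247 247
 250 255 161  91  95  97  98  99  97  99  98  98  98  98  98  99  99  99
  98  99  99  99  99  99  98  99  99]
```

Two views (side and the wrist row of the tips) agree that the tips stand about 30 mm behind the reported TCP. I'll descend gently and let contact decide.

Request:
arm_command(
  steps=[
    {"jaw": -1,"travel": [0,-0.1,0.5],"rot": [0,0,0]},
    {"jaw": -1,"travel": [0,-0.1,0.9],"rot": [0,0,0]},
    {"jaw": -1,"travel": [0,-0.1,1.3],"rot": [0,0,0]},
    {"jaw": -1,"travel": [0,-0.1,1.6],"rot": [0,0,0]},
    {"jaw": -1,"travel": [0,-0.1,1.6],"rot": [0,0,0]},
  ],
)

```text
t: 3.0
tcp_pos: [0.5537, -0.2027, 0.2218]
tool_rot: [-3.141, 0.001, -0.041]
wrist_force: [-0.4, -0.7, -0.3]
width: 0.0002
grip_force: 0.0
```

```bash
python3 - <<'E'
from h import *
a,s=snap("side","s5");print(s["t"],s["tcp_pos"],s["wrist_force"])
g=a.max(2)
for c in (255,258): print(c,g[50:95,c])
E
```

```text
3.0 [ 0.55369739 -0.20267877  0.22183693] [-0.41505657 -0.70940753 -0.31991541]
255 [21 21 21 21 19 21 22 23 23 22 23 23 23 24 25 23 25 21 24 29 45 60 77 83
 82 85 85 82 83 82 83 81 80 71 61 56 59 55 55 56 55 54 54 52 48]
258 [23 20 22 23 23 23 21 22 22 23 23 24 23 22 22 22 24 24 26 23 41 57 69 80
 85 82 83 83 84 83 84 83 79 71 60 59 58 57 56 56 56 56 55 51 47]
```

No contact at TCP z 0.222, so the tips really do end about 28 mm behind the reported TCP. I expect contact near TCP z 0.19.

Request:
arm_command(
  steps=[
    {"jaw": -1,"travel": [0.1,0,0.8],"rot": [0,0,0]},
    {"jaw": -1,"travel": [0.1,0,1.6],"rot": [0,0,0]},
    {"jaw": -1,"travel": [0.1,0,2.2],"rot": [0,0,0]},
    {"jaw": -1,"travel": [0.1,0,2.5],"rot": [0,0,0]},
    {"jaw": -1,"travel": [0.1,0,2.5],"rot": [0,0,0]},
  ],
)

```text
t: 3.55
tcp_pos: [0.5546, -0.2028, 0.1968]
tool_rot: [-3.141, 0.001, -0.041]
wrist_force: [-0.3, 0.1, -0.7]
width: 0.0
grip_force: 0.0
```

```bash
python3 - <<'E'
from h import *
a,s=snap("side","s6");print(s["t"],s["tcp_pos"],s["wrist_force"])
g=a.max(2)
for c in (255,258): print(c,g[65:105,c])
f=lambda x:cv2.resize(x[:,:,::-1],None,fx=4,fy=4,interpolation=cv2.INTER_CUBIC)
b,_=snap("wrist","w6")
cv2.imwrite("pics/crop6.png",np.hstack([f(a[30:130,200:300]),f(b[150:250,210:310])]))
E
```

```text
3.55 [ 0.55461797 -0.20275146  0.1968399 ] [-0.33224282  0.13197911 -0.68104335]
255 [ 20  20  21  24  21  22  24  23  22  22  22  21  23  24  23  25  32  48
  57  56  55  55  56  57  55  58  55  51  52  50  52  58  62  62  64  61
  64  71  91 108]
258 [ 20  22  23  22  26  24  28  24  25  25  27  29  26  26  26  26  34  45
  54  56  57  58  57  57  54  56  54  54  49  46  55  62  62  61  64  62
  63  65  80 101]
```

View pics/crop6.png

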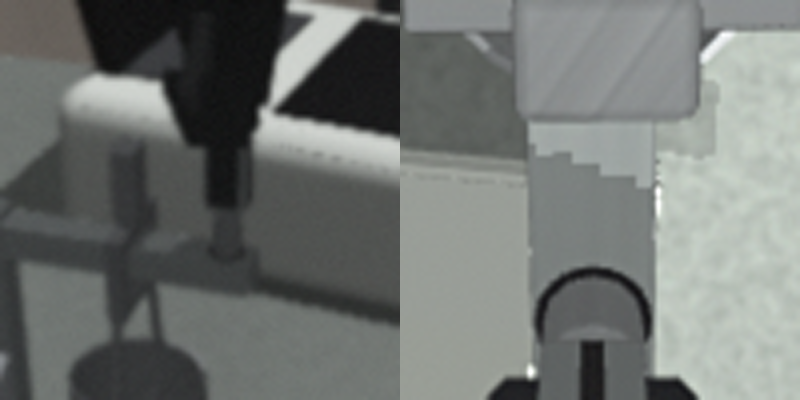

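The tips sit just above the pin, centred on it. Next I press in small steps.

Request:
arm_command(
  steps=[
    {"jaw": -1,"travel": [0.2,0,0.4],"rot": [0,0,0]},
    {"jaw": -1,"travel": [0.2,0,0.8],"rot": [0,0,0]},
    {"jaw": -1,"travel": [0.2,0,1.1],"rot": [0,0,0]},
    {"jaw": -1,"travel": [0.2,0,1.3],"rot": [0,0,0]},
    {"jaw": -1,"travel": [0.2,0,1.3],"rot": [0,0,0]},
  ],
)

```text
t: 4.15
tcp_pos: [0.5573, -0.203, 0.1845]
tool_rot: [3.142, -0.001, -0.041]
wrist_force: [2.6, -0.2, 3.0]
width: 0.0
grip_force: 1.4
```

Request:
arm_command(
  steps=[
    {"jaw": -1,"travel": [0,0,0.3],"rot": [0,0,0]},
    {"jaw": -1,"travel": [0,0,0.5],"rot": [0,0,0]},
    {"jaw": -1,"travel": [0,0,0.7],"rot": [0,0,0]},
    {"jaw": -1,"travel": [0,0,0.9],"rot": [0,0,0]},
    {"jaw": -1,"travel": [0,0,0.9],"rot": [0,0,0]},
  ],
)

```text
t: 4.65
tcp_pos: [0.5566, -0.2028, 0.1749]
tool_rot: [-3.141, 0.001, -0.041]
wrist_force: [0.6, 1.2, 0.8]
width: 0.0
grip_force: 0.0
```

Request:
arm_command(
  steps=[
    {"jaw": -1,"travel": [0,0,0.1],"rot": [0,0,0]},
    {"jaw": -1,"travel": [0,0,0.2],"rot": [0,0,0]},
    {"jaw": -1,"travel": [0,0,0.2],"rot": [0,0,0]},
  ],
)

```text
t: 4.95
tcp_pos: [0.5569, -0.2029, 0.1734]
tool_rot: [-3.141, 0.0, -0.041]
wrist_force: [-0.3, -0.3, -0.7]
width: 0.0001
grip_force: 0.0
```

The force rose and then vanished, so it snapped. I'll rise, open the jaws, move over the bar and check.

Request:
arm_command(
  steps=[
    {"jaw": -1,"travel": [0,0,-3],"rot": [0,0,0]},
    {"jaw": -1,"travel": [0,0,-6],"rot": [0,0,0]},
    {"jaw": 0.2,"travel": [0,0,-9],"rot": [0,0,0]},
    {"jaw": 0.2,"travel": [0,0,-9],"rot": [0,0,0]},
    {"jaw": 0.2,"travel": [0,0,-9],"rot": [0,0,0]},
  ],
)

```text
t: 5.45
tcp_pos: [0.5573, -0.2031, 0.2639]
tool_rot: [3.141, -0.001, -0.041]
wrist_force: [0.5, -0.8, -1.2]
width: 0.0433
grip_force: 0.0
```

```bash
python3 - <<'E'
from h import *
im,s=snap("wrist","w7");print(s["t"],s["tcp_pos"],s["tool_rot"],s["width"])
a,_=snap("side","s7")
f=lambda x:cv2.resize(x[:,:,::-1],None,fx=4,fy=4,interpolation=cv2.INTER_CUBIC)
cv2.imwrite("pics/crop7.png",np.hstack([f(a[40:160,210:290]),f(im[90:210,200:320])]))
C=cam("wrist",s);print([(proj(C,p)-[200,90])*4 for p in ([.5545,-.203,.2],[.607,-.2055,.25])])
E
```

```text
5.45 [ 0.55731089 -0.20308664  0.26393853] [ 3.14126745e+00 -1.30311464e-03 -4.11492065e-02] 0.04334460858563685
[array([225.36762592, 440.35527819]), array([225.50212705, 235.83513168])]
```

View pics/crop7.png

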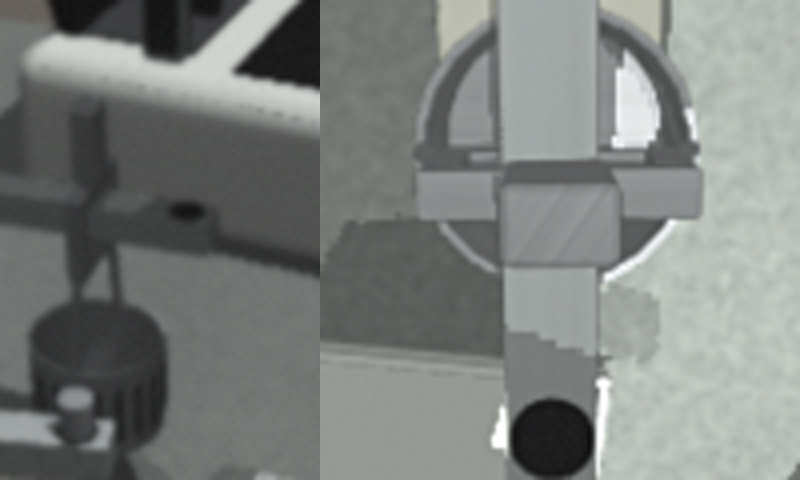

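The pin is flush: a dark hole at crop (552,438), with the basket still hanging. The bar top is at crop (561,224), so I refine the bar to (0.608,-0.2066).

Request:
arm_command(
  steps=[
    {"jaw": 0.3,"travel": [2.5,0.05,0],"rot": [0,0,0]},
    {"jaw": 0.3,"travel": [5.1,0.15,0],"rot": [0,0,0]},
    {"jaw": 0.3,"travel": [5.1,0.15,1],"rot": [0,0,0]},
    {"jaw": 0.3,"travel": [5.1,0.15,2],"rot": [0,0,0]},
    {"jaw": 0.3,"travel": [5.1,0.15,2],"rot": [0,0,0]},
  ],
)

```text
t: 6.05
tcp_pos: [0.6061, -0.2061, 0.2409]
tool_rot: [-3.14, 0.004, -0.041]
wrist_force: [-0.7, -0.1, -0.1]
width: 0.0553
grip_force: 0.0
```

```bash
python3 - <<'E'
from h import *
im,s=snap("wrist","w8");print(s["t"],s["tcp_pos"],s["tool_rot"],s["width"],s["wrist_force"])
g=im.max(2).astype(int)
# finger inner edges near tip rows, and bar edges
for r in (180,190,200,240,250,260): print(r,g[r,215:305:2])
C=cam("wrist",s);print(proj(C,[.608,-.2066,.25]))
E
```

```text
6.05 [ 0.60612214 -0.20612179  0.24092331] [-3.1402941   0.00434763 -0.04122179] 0.05532840557710189 [-0.68854602 -0.12606214 -0.05393603]
180 [ 91  92  95  97 100  94  93  89  91  95  92  98 113 113 123 130 129 128
 129 129 128 129 127 125 123 124 130 115 111 110 110 112  94  89  91  90
  88  96  98 179 195 198 190 188 189]
190 [ 94  95  95  98  99  96  93  94  93  94  87 108 107 106 114 130 127 128
 127 129 127 126 128 124 125 126 131 108 107 107 107 107 108  88  92  93
  94  92 101 199 198 195 193 190 193]
200 [ 95  93  96  94  93  93  93  94  94  94  93  94  93  94  95  93  95  96
  94  94  94  94  94  92  94  94  95  96  96  96  95  96  97  95  96  97
  93  99  99  96 186 205 195 201 201]
240 [155 154 155 155 155 154 155 154 154 155 155 155 155 156 155 108 105 106
 107 111 111 107 110 109 109 109 111 177 148 186 197 192 196 198 189 186
 188 188 195 196 194 191 191 194 195]
250 [155 155 155 154 156 155 155 154 155 154 155 155 154 154 158 140 124 123
 124 125 125 124 124 125 122 124 122 197 200 187 185 194 191 190 191 191
 188 192 192 195 196 197 193 191 186]
260 [154 156 155 156 155 155 155 155 155 155 155 155 148 254 250 194  24  31
  28  31  31  28  31  32  29  27  65 193 196 193 189 195 200 194 193 191
 185 187 198 193 187 190 191 187 188]
[256.43001733 232.09414333]
```

```bash
python3 - <<'E'
from h import *
im=cv2.imread("pics/w8.png").max(2).astype(int);s=json.load(open("pics/w8.json"));C=cam("wrist",s)
for n,p in dict(pin=[.5545,-.203,.2],barT=[.608,-.2066,.25],barB=[.608,-.2066,.21],frame=[.608,-.2066,.21],pegnear=[.58,-.204,.2]).items(): print(n,proj(C,p).round(1))
print("col258",[(r,im[r,258]) for r in range(120,300,4)])
print("col225",[(r,im[r,225]) for r in range(120,300,6)])
for r in (150,165,175,195,205,215,225,300): print(r,im[r,200:320:3])
E
```

```text
pin [255.2 263.1]
barT [256.4 232.1]
barB [256.7 208.5]
frame [256.7 208.5]
pegnear [255.1 236.1]
col258 [(120, np.int64(171)), (124, np.int64(171)), (128, np.int64(171)), (132, np.int64(169)), (136, np.int64(169)), (140, np.int64(169)), (144, np.int64(168)), (148, np.int64(168)), (152, np.int64(168)), (156, np.int64(168)), (160, np.int64(167)), (164, np.int64(168)), (168, np.int64(165)), (172, np.int64(166)), (176, np.int64(162)), (180, np.int64(126)), (184, np.int64(129)), (188, np.int64(129)), (192, np.int64(127)), (196, np.int64(127)), (200, np.int64(96)), (204, np.int64(96)), (208, np.int64(95)), (212, np.int64(96)), (216, np.int64(96)), (220, np.int64(98)), (224, np.int64(107)), (228, np.int64(109)), (232, np.int64(112)), (236, np.int64(113)), (240, np.int64(108)), (244, np.int64(124)), (248, np.int64(124)), (252, np.int64(113)), (256, np.int64(30)), (260, np.int64(28)), (264, np.int64(29)), (268, np.int64(30)), (272, np.int64(98)), (276, np.int64(149)), (280, np.int64(247)), (284, np.int64(247)), (288, np.int64(247)), (292, np.int64(247)), (296, np.int64(249))]
col225 [(120, n
[... 1287 characters left out ...]
86 195 190
 194 193 195 204]
205 [ 94  92  98  96  94  96  96  97 110 110 110 111 110 110 112  95  97  94
  96  95  94  93  95  94 100 113 112 111 111 118 221 222 196 202 195 195
 195 205 204 194]
215 [149 148 152 155 155 158 157 160 157 148 139 136 137 134 132  95  96  94
  96  96  95  93  95  97  92 195 202 190 205 206 195 190 193 190 188 195
 196 196 192 206]
225 [155 154 155 155 155 155 155 154 155 155 155 155 155 155 129 113 109 111
 111 110 109 111 114 109 107 185 194 189 199 196 188 194 197 192 192 195
 200 195 197 197]
300 [ 98 128 129 131 141 184 139 149 149 156 163 165 191 211 216 253 253 251
 249 251 238 186 194 194 196 194 196 195 196 193 195 195 193 195 197 197
 194 193 200  30]
```

Bar edges are at columns 242–274, centre 258, in line with the tool centre (fingers about 259). I'll lower and grip.

Request:
arm_command(
  steps=[
    {"jaw": 0.3,"travel": [0.1,0,2],"rot": [0,0,0]},
    {"jaw": 0.3,"travel": [0.1,0,4],"rot": [0,0,0]},
    {"jaw": 0.3,"travel": [0.1,0,5.2],"rot": [0,0,0]},
    {"jaw": 0.3,"travel": [0.1,0,5.6],"rot": [0,0,0]},
    {"jaw": 0.3,"travel": [0.1,0,5.6],"rot": [0,0,0]},
  ],
)

```text
t: 6.6
tcp_pos: [0.6085, -0.2066, 0.1876]
tool_rot: [-3.141, 0.0, -0.041]
wrist_force: [-0.4, 0.5, 0.1]
width: 0.0554
grip_force: 0.0
```

Request:
arm_command(
  steps=[
    {"jaw": -0.2,"travel": [0,0,0],"rot": [0,0,0]},
    {"jaw": -1,"travel": [0,0,0],"rot": [0,0,0]},
    {"jaw": -1,"travel": [0,0,0],"rot": [0,0,0]},
    {"jaw": -1,"travel": [0,0,0],"rot": [0,0,0]},
    {"jaw": -1,"travel": [0,0,0],"rot": [0,0,0]},
  ],
  squeeze=70,
)

```text
t: 7.1
tcp_pos: [0.6093, -0.2067, 0.1885]
tool_rot: [3.141, -0.002, -0.041]
wrist_force: [-0.3, 0.6, 5.8]
width: 0.0189
grip_force: 68.6
```

Request:
arm_command(
  steps=[
    {"jaw": -1,"travel": [0,0,-0.3],"rot": [0,0,0]},
    {"jaw": -1,"travel": [0,0,-0.6],"rot": [0,0,0]},
    {"jaw": -1,"travel": [0,0,-0.6],"rot": [0,0,0]},
  ],
)

```text
t: 7.4
tcp_pos: [0.6088, -0.2066, 0.1935]
tool_rot: [-3.141, 0.0, -0.041]
wrist_force: [0.0, 0.5, -3.4]
width: 0.0189
grip_force: 68.3
```

Request:
arm_command(
  steps=[
    {"jaw": -1,"travel": [0,0,-0.1],"rot": [0,0,0]},
    {"jaw": -1,"travel": [-0.8,0,-0.1],"rot": [0,0,0]},
    {"jaw": -1,"travel": [-1.8,0,-0.1],"rot": [0,0,0]},
    {"jaw": -1,"travel": [-2.8,0,-0.1],"rot": [0,0,0]},
    {"jaw": -1,"travel": [-3.5,0,-0.1],"rot": [0,0,0]},
  ],
)

```text
t: 7.9
tcp_pos: [0.5725, -0.2051, 0.1947]
tool_rot: [-3.141, 0.0, -0.041]
wrist_force: [0.1, -0.1, -4.0]
width: 0.0186
grip_force: 68.4
```

Request:
arm_command(
  steps=[
    {"jaw": -1,"travel": [-1.5,0,0],"rot": [0,0,0]},
    {"jaw": -1,"travel": [-3,0,0],"rot": [0,0,0]},
    {"jaw": -1,"travel": [-4.5,0,0],"rot": [0,0,0]},
    {"jaw": -1,"travel": [-6,0,0],"rot": [0,0,0]},
    {"jaw": -1,"travel": [-7.5,0,0],"rot": [0,0,0]},
  ],
)

```text
t: 8.4
tcp_pos: [0.4978, -0.202, 0.1947]
tool_rot: [3.142, -0.0, -0.041]
wrist_force: [-1.1, -1.1, -3.9]
width: 0.0188
grip_force: 68.4
```

Free of the peg and carrying about 3.5 N. The tray centre is (0.444,-0.103); the measured sides of 215 x 169 mm match. I'll go to (0.438,-0.108).

Request:
arm_command(
  steps=[
    {"jaw": -1,"travel": [-2.2,-1,0],"rot": [0,0,0]},
    {"jaw": -1,"travel": [-4,-3.5,0],"rot": [0,0,0]},
    {"jaw": -1,"travel": [-5.5,-6.2,0],"rot": [0,0,0]},
    {"jaw": -1,"travel": [-6.4,-9.1,0],"rot": [0,0,0]},
    {"jaw": -1,"travel": [-6.4,-9.1,0],"rot": [0,0,0]},
  ],
)

```text
t: 8.9
tcp_pos: [0.4368, -0.106, 0.195]
tool_rot: [-3.14, -0.0, -0.039]
wrist_force: [-0.4, -0.1, -5.1]
width: 0.0189
grip_force: 69.4
```

Request:
arm_command(
  steps=[
    {"jaw": -1,"travel": [0,0,1],"rot": [0,0,0]},
    {"jaw": -1,"travel": [0,0,2],"rot": [0,0,0]},
    {"jaw": -1,"travel": [0,0,3],"rot": [0,0,0]},
    {"jaw": -1,"travel": [0,0,3.5],"rot": [0,0,0]},
    {"jaw": -1,"travel": [0,0,3.5],"rot": [0,0,0]},
  ],
)

```text
t: 9.4
tcp_pos: [0.4381, -0.1087, 0.1582]
tool_rot: [-3.141, 0.002, -0.042]
wrist_force: [-0.1, 0.7, -3.0]
width: 0.0187
grip_force: 69.4
```

```bash
python3 - <<'E'
from h import *
s=env.observe();print(s["t"],s["tcp_pos"],s["tool_rot"],s["wrist_force"],s["ft_torque"],s["width"])
b,_=snap("side","s9");T=cam("side")
hsv=cv2.cvtColor(b,cv2.COLOR_RGB2HSV)
# tray corners again and predicted basket underside outline
print("tray",[proj(T,p).round() for p in ([.54,-.007,.016],[.515,-.22,.016],[.348,-.198,.016],[.374,.015,.016])])
c=s["tcp_pos"]
print("bottom near edge",[proj(T,[c[0]+dx,c[1]+dy,.022]).round() for dx,dy in((0,.04),(0.04,0),(-.04,0))])
g=b.max(2).astype(int);x=int(proj(T,[c[0],c[1]+.04,.022])[0]);print(x,[(r,g[r,x]) for r in range(150,260,3)])
E
```

```text
9.4 [ 0.43809513 -0.10873002  0.15822319] [-3.14101865e+00  2.29940459e-03 -4.18757957e-02] [-0.1017974   0.69656946 -2.98297386] [-0.01663291 -0.04473463  0.00806849] 0.01871469838471932
tray [array([238., 220.]), array([273., 158.]), array([341., 176.]), array([316., 245.])]
bottom near edge [array([293., 206.]), array([278., 190.]), array([314., 197.])]
292 [(150, np.int64(121)), (153, np.int64(120)), (156, np.int64(118)), (159, np.int64(119)), (162, np.int64(110)), (165, np.int64(58)), (168, np.int64(58)), (171, np.int64(58)), (174, np.int64(58)), (177, np.int64(58)), (180, np.int64(59)), (183, np.int64(61)), (186, np.int64(60)), (189, np.int64(58)), (192, np.int64(56)), (195, np.int64(53)), (198, np.int64(50)), (201, np.int64(46)), (204, np.int64(55)), (207, np.int64(82)), (210, np.int64(85)), (213, np.int64(86)), (216, np.int64(87)), (219, np.int64(86)), (222, np.int64(86)), (225, np.int64(86)), (228, np.int64(88)), (231, np.int64(98)), (234, np.int64(120)), (237, np.int64(137)), (240, np.int64(87)), (243, np.int64(81)), (246, np.int64(67)), (249, np.int64(65)), (252, np.int64(64)), (255, np.int64(65)), (258, np.int64(65))]
```

Side view: basket bottom edge at (292,205), as predicted for 22 mm height (206) and inside the tray outline. About 17 mm is left, so I'll lower slowly to contact.

Request:
arm_command(
  steps=[
    {"jaw": -1,"travel": [0,0,0.6],"rot": [0,0,0]},
    {"jaw": -1,"travel": [0,0,1.0],"rot": [0,0,0]},
    {"jaw": -1,"travel": [0,0,1.3],"rot": [0,0,0]},
    {"jaw": -1,"travel": [0,0,1.4],"rot": [0,0,0]},
    {"jaw": -1,"travel": [0,0,1.4],"rot": [0,0,0]},
  ],
)

```text
t: 9.95
tcp_pos: [0.4387, -0.1084, 0.1454]
tool_rot: [-3.141, 0.0, -0.041]
wrist_force: [-0.4, 0.3, -3.8]
width: 0.0184
grip_force: 69.6
```

Request:
arm_command(
  steps=[
    {"jaw": -1,"travel": [0,0,0.1],"rot": [0,0,0]},
    {"jaw": -1,"travel": [0,0,0.2],"rot": [0,0,0]},
    {"jaw": -1,"travel": [0,0,0.2],"rot": [0,0,0]},
  ],
)

```text
t: 10.25
tcp_pos: [0.4387, -0.1085, 0.1435]
tool_rot: [-3.142, 0.0, -0.041]
wrist_force: [-0.3, 0.1, -3.2]
width: 0.0188
grip_force: 69.6
```

Request:
arm_command(
  steps=[
    {"jaw": -1,"travel": [0,0,0.1],"rot": [0,0,0]},
    {"jaw": -1,"travel": [0,0,0.2],"rot": [0,0,0]},
    {"jaw": -1,"travel": [0,0,0.2],"rot": [0,0,0]},
  ],
)

```text
t: 10.55
tcp_pos: [0.4388, -0.1085, 0.1415]
tool_rot: [-3.142, -0.0, -0.041]
wrist_force: [0.2, -0.1, -3.1]
width: 0.0187
grip_force: 69.7
```

Request:
arm_command(
  steps=[
    {"jaw": -1,"travel": [0,0,0.1],"rot": [0,0,0]},
    {"jaw": -1,"travel": [0,0,0.15],"rot": [0,0,0]},
    {"jaw": -1,"travel": [0,0,0.15],"rot": [0,0,0]},
  ],
)

```text
t: 10.85
tcp_pos: [0.4392, -0.1086, 0.1415]
tool_rot: [3.141, -0.002, -0.041]
wrist_force: [-4.5, 1.4, 13.6]
width: 0.019
grip_force: 72.0
```

Contact with the tray floor. I'll ease 1 mm and release slowly.

Request:
arm_command(
  steps=[
    {"jaw": -1,"travel": [0,0,-0.1],"rot": [0,0,0]},
    {"jaw": -1,"travel": [0,0,-0.1],"rot": [0,0,0]},
  ],
)

```text
t: 11.05
tcp_pos: [0.4391, -0.1086, 0.1415]
tool_rot: [3.142, -0.001, -0.041]
wrist_force: [-1.2, 0.7, 5.7]
width: 0.019
grip_force: 70.7
```

Request:
arm_command(
  steps=[
    {"jaw": -0.45,"travel": [0,0,0],"rot": [0,0,0]},
    {"jaw": -0.3,"travel": [0,0,0],"rot": [0,0,0]},
    {"jaw": 0,"travel": [0,0,0],"rot": [0,0,0]},
    {"jaw": 0.2,"travel": [0,0,0],"rot": [0,0,0]},
    {"jaw": 0.2,"travel": [0,0,0],"rot": [0,0,0]},
  ],
)

```text
t: 11.55
tcp_pos: [0.4387, -0.1085, 0.1409]
tool_rot: [-3.141, 0.0, -0.041]
wrist_force: [0.2, -0.3, 0.4]
width: 0.0514
grip_force: 0.0
```

Request:
arm_command(
  steps=[
    {"jaw": 0.2,"travel": [0,0,-1],"rot": [0,0,0]},
    {"jaw": 0.2,"travel": [0,0,-3],"rot": [0,0,0]},
    {"jaw": 0.2,"travel": [0,0,-6],"rot": [0,0,0]},
    {"jaw": 0.2,"travel": [0,0,-9],"rot": [0,0,0]},
    {"jaw": 0.2,"travel": [0,0,-12],"rot": [0,0,0]},
  ],
)

```text
t: 12.05
tcp_pos: [0.4386, -0.1085, 0.263]
tool_rot: [3.142, -0.001, -0.041]
wrist_force: [0.2, -0.3, -0.9]
width: 0.0513
grip_force: 0.0
```

```bash
python3 - <<'E'
from h import *
b,s=snap("side","s10");w,s2=snap("wrist","w10");print(s["t"],s["tcp_pos"],s["wrist_force"],s["width"])
S=cam("side");g=b.max(2).astype(int)
P=lambda p:proj(S,p).round(1)
print("exp bar top",P([.4385,-.1085,.204]),"bar base",P([.4385,-.1085,.163]),"frame ends",P([.4385,-.0805,.155]),"bottom",P([.4385,-.0685,.004]),"rim far/left/right",P([.478,-.1085,.064]),P([.398,-.1085,.064]))
x=int(P([.4385,-.0685,.004])[0]);print(x,[(r,g[r,x]) for r in range(90,250,4)])
for r in (130,140,150,165,185,200): print(r,g[r,250:340:2])
C=cam("wrist",s2);print("wrist bar top",proj(C,[.4385,-.1085,.204]));h=w.max(2).astype(int)
q=proj(C,[.4385,-.1085,.204]).astype(int);print(h[q[1],q[0]-45:q[0]+45:2],h[q[1]-30:q[1]+30:2,q[0]])
E
```

```text
12.05 [ 0.43858026 -0.1084726   0.26297144] [ 0.16851017 -0.33392393 -0.89786842] 0.05134298518831403
exp bar top [303.7 123.9] bar base [301.7 141.8] frame ends [298.8 153.9] bottom [291.8 212.1] rim far/left/right [279.3 176.1] [316.5 183. ]
291 [(90, np.int64(81)), (94, np.int64(82)), (98, np.int64(82)), (102, np.int64(78)), (106, np.int64(49)), (110, np.int64(101)), (114, np.int64(114)), (118, np.int64(120)), (122, np.int64(118)), (126, np.int64(118)), (130, np.int64(120)), (134, np.int64(117)), (138, np.int64(118)), (142, np.int64(121)), (146, np.int64(117)), (150, np.int64(118)), (154, np.int64(117)), (158, np.int64(118)), (162, np.int64(143)), (166, np.int64(98)), (170, np.int64(65)), (174, np.int64(56)), (178, np.int64(57)), (182, np.int64(59)), (186, np.int64(60)), (190, np.int64(68)), (194, np.int64(59)), (198, np.int64(54)), (202, np.int64(49)), (206, np.int64(45)), (210, np.int64(58)), (214, np.int64(83)), (218, np.int64(86)), (222, np.int64(85)), (226, np.int64(86)), (230, np.int64(85)), (234, np.int64(110)), (238, np.int64(174)), (242, np.int64(103)), (246, np.int64(120
[... 780 characters left out ...]
  88 101 118 120 119 118 118 119 124 111  57  62  54
  56  57  56  64  59  58  59  59  57  57  55  55  52  52  53 132 211 212
 212 212 211 211 213 212 211 167 179]
200 [ 97  86 110 118 120 120 119 117 118 119 117 116 119 117  92  46  39  49
  43  38  54  41  46  57  42  48  57  39  51  46  43  42  81 106 145 192
 209 200 155 155 147 115 103 113 117]
wrist bar top [255.8778288  199.46886008]
[142 143 145 147 147 148 147 148 149 148 149 148 147 148 147 148 148 150
 109 104 104 107 103 104 108 107 106 105 106 101 213 247 246 246 246 246
 246 246 246 246 246 246 246 246 246] [104  89 104 103 104  92  90  89  91  90  89  95 107 108 104 104 105 106
 108 146  85  90  90  88 103 114 118 113 116 114]
```

The basket stands upright in the tray: bar top at about (303,124), bottom edge at (291,211) and walls at columns 280–315, all as predicted. The gripper is clear.

```bash
python3 -c "
from plant import env
print(env.finish_job())"
```

```text
the job is handed in; nothing more can be done
None
```

I pressed the keeper pin down until it snapped, drew the round basket off its peg, lowered it into the white tray, where it stood upright, and handed the job in at about 12 s; no verdict came back.

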